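# Turn the sorting carousel to the round canister

## Task

Spin the sorting turntable by pushing the pegs on its rim with the fingertips until the round canister stands at the front, squarely in line with the fixed pointer on the base, and leave it there at rest. Do not touch or pick up the canister or the cartons: they must ride round standing on the turntable, and the jar, spare carton and brush on the table must stay where they are.

Things in the scene. Friction and masses are not known exactly. Their poses are not given: they have to be found in the camera images.
- carousel: fixed base of the carousel, standing on the table; origin on the vertical turning axis at table height (z = 0), z up. Its front is its own -x direction, where a pointer bar sticks out from under the disc. The base stands at various places and turned up to 0.4 rad either way from facing the robot. The base never moves
- pointer (a point): top of the pointer: a white 22 mm tall block, 26 mm square set cornerwise, at the end of the fixed base's 22 mm wide white front bar, 168 mm from the turning axis (37 mm out from the disc's edge), 27 mm above the table; all of it lies below the disc's top
- turntable (a joint): angle (rad) of the white disc (dark rubber mat in the middle) on the base, growing anticlockwise seen from above, free for many turns either way. Light friction: about 0.7 N at a peg turns it, and it stops at once when no longer pushed. Disc 260 mm diameter, top 42 mm above the table. The loose things on it have no relation to the zero of this angle
- peg0 (a point): centre of the top of one of six identical upright dark steel pegs fixed on the disc near its rim: 12 mm diameter, 30 mm tall, tops 72 mm above the table, on a circle of 120 mm radius about the axis, every 60 degrees. In the base's frame this peg lies at the angle turntable from the base's +x
- canister: the round lidded kraft canister, the only round thing on the disc: 51 mm diameter, 48 mm tall; origin at the centre of its underside, z up. Loose, stands on the disc's rubber mat (underside 42 mm above the table), its centre about 55 to 75 mm from the turning axis, and turns with the disc by friction
- carton_front: square kraft carton, 44 x 44 mm, 46 mm tall, loose on the disc, at the front at the start; origin at the centre of its underside, z up
- carton_wide: narrow kraft carton, 34 mm (its x) by 50 mm (its y), 40 mm tall, loose on the disc; origin at the centre of its underside, z up
- carton_low: low kraft carton, 44 x 44 mm, 28 mm tall, loose on the disc; origin at the centre of its underside, z up
- jar: glass jar with a steel cap, 60 mm diameter, 85 mm tall, on the table beside the turntable; origin at the centre of its underside
- spare_carton: larger kraft carton, 100 mm (its x) by 60 mm (its y), 75 mm tall, on the table beside the turntable; origin at the centre of its underside
- brush: dusting brush lying on the table beside the turntable, about 200 mm long along its x; origin under its middle at table height
Mind the look-alikes: they are no part of the job. What is shaped like the carton_wide but pink, purple or turquoise is not meant.

How it is judged:
By the outcome, as a careful person would: the job done as asked, in the order asked, and still so for the second after the job is handed in, with the robot touching nothing.
It also fails if it takes over 48 s, if anything falls off the work surface, if the arm or the gripper's body presses on something with over 40 N, if the wrist force passes 120 N, or if a joint passes its speed limit or range.

## Robot

A 6-joint arm with a two-finger parallel gripper is mounted at the origin on the work surface. World frame = base frame: x ahead of the robot, y to its left, z up, the work surface at z = 0. Lengths are in m, angles in rad, forces in N, time in s.
With the tool pointing down it reaches from about 0.25 to 0.725 m from the base axis. Payload 4 kg.
Tool frame: the origin (TCP) lies on the centre line of the jaws, within the pads' length; the fingertips stand arm.tip_extent ahead of it and the grasp point (between the pads) is the TCP (arm.tip_extent is the distance from the TCP to the fingertips, in m); z points along the fingers, y is the line along which they close (so a half turn about z gives the same grasp; the last joint's range is limited). The gripper opens to 85 mm and grips with 20 to 120 N. Pads are 22 mm wide; open, the fingers measure 114 mm over their backs; the gripper's body (76 mm by 85 mm) begins 54 mm behind the grasp point. The pads swing forward as they close: fully open they stand 13 mm farther back than shut.
Start: joints at [1.182, 0.241, 0.005, 1.335, 0, 1.571], TCP at [0.19, 0.463, 0.224] pointing down, gripper open.
Joint ranges: [-2.72, 2.72], [-1.05, 1.87], [-1.09, 1.28], [-1.99, 2.15], [-1.42, 1.44], [-3.14, 3.14]. Speed limits (rad/s): [2.79, 2.79, 3.14, 3.14, 3.14, 3.14].

## Interface

Orientations are given as a unit quaternion [x, y, z, w].
In Python, from station import arm gives the robot as it stands.
- The arm moves only by the shell command python3 -m inch 'ROWS' [FORCE]. ROWS is JSON, a list of rows, each an object of numbers: "dx", "dy", "dz": the shift along the tool's x, y, z scaled (see below); "spin": the turn about the tool's z scaled (see below); "gripper": the opening, from 0 (shut) to 1 (fully open). A call has 1 to 8 rows; each row is the pose to reach, as a shift and turn from the pose commanded when the call began, along the tool's axes at that moment; what a row does not reach only later rows make up. The controller multiplies each number of a shift by 0.15 m and each number of a turn by pi/2 rad. A row lasts 1/12 s, in which the tool goes at most 41.7 mm and 7.16 degrees, less where a joint would pass 70% of its speed; a pose out of reach is approached as far as the arm can. A call with a number of a shift or a turn outside -1 to 1 is refused whole. A call with a gripper value outside its range is refused whole. The fingers move at their own pace and stop on an object; FORCE is the grip in N (left out, the last holds). Time passes only in rows, so rows that repeat a pose let the fingers close. It gives the time, the measured TCP pose, the force, the opening and the grip force at its end, in the units of the state.
- arm.observe(): the state, without advancing time (a new reading comes with each control period).
- arm.get_image(name): name is "scene" or "top" or "wrist"; returns (picture, depth): 384x512x3 uint8, blue, green, red; 384x512 float32, m along the optical axis (not along the pixel's ray), 0 where there is no reading.
- arm.camera_info(name): a dict with "intrinsics" (3x3 intrinsics, pixels), "dist" ([k1, k2, p1, p2, k3] as OpenCV has them; the pictures are not rectified), "camera_from_world" (4x4, takes a point from world to camera coordinates). Camera axes: x right, y up, looking along -z (the intrinsics and any distortion apply to the point x, -y, -z); pixel columns grow to the right and rows downward; lengths in m; the calibration is good to about 2 mm. A picture is of the moment at which its call begins: read the wrist's pose just before it. camera_info takes no time and is no camera call; for the wrist camera it gives the pose at the moment of the call.
- arm.job_done(): hands the job in; it is judged then, once.
The state is a dict: "clock": time; "qpos": joint angles; "joint_vel": joint speeds; "tau": joint torques, N m; "tool_pos": TCP position; "tool_rot": TCP orientation; "contact_force": force on the tool from outside, world axes, zero at the start; "torque": the same for the moment, N m; "gripper_width": finger opening in m; "grip_force": force on a finger pad.
Only numpy, scipy, OpenCV 4.12 (cv2) and the standard library are available. Lean on these libraries where they do the work, as an engineer would, in place of code of your own. Each camera call takes 0.05 s, during which the arm holds its last target. There are 200 camera calls.

## Working session

There is one attempt and no reset: what is moved stays moved. The work goes in short steps, Python scripts to look and compute and a shell command to move; the robot and the scene stay as the last step left them, time stands still between calls to the robot, and variables do not carry over. Pictures are saved under pics/ and viewed, at most 10 in all, crops included, and the job is handed in when it is done.

```bash
ls; mkdir -p pics; python3 - <<'E'
from station import arm
import cv2,numpy as np
s=arm.observe();print(s['clock'],s['tool_pos'],s['tool_rot'],arm.tip_extent)
for n in ['top','scene']:
    im,d=arm.get_image(n);cv2.imwrite(f'pics/{n}0.png',im);np.savez(f'pics/{n}0.npz',im=im,d=d,**{k:np.array(v) for k,v in arm.camera_info(n).items() if k in('intrinsics','dist','camera_from_world')})
    print(arm.camera_info(n))
E
```

```text
pics
0.0 [0.18929382 0.46207336 0.22310481] [ 1.93179162e-01  9.81162932e-01 -1.03451201e-03 -2.03313399e-04] 0.019
{'intrinsics': array([[351.29899145,   0.        , 252.37467793],
       [  0.        , 351.29899145, 194.39677181],
       [  0.        ,   0.        ,   1.        ]]), 'dist': array([-0.01329969,  0.        ,  0.        ,  0.        ,  0.        ]), 'camera_from_world': array([[-0.00217262, -0.99993313, -0.01135846,  0.03652843],
       [ 0.99089908, -0.00368145,  0.13455657, -0.61179361],
       [-0.13458938, -0.01096275,  0.99084081, -0.9220706 ],
       [ 0.        ,  0.        ,  0.        ,  1.        ]])}
{'intrinsics': array([[350.59977562,   0.        , 261.03299858],
       [  0.        , 350.59977562, 193.87072834],
       [  0.        ,   0.        ,   1.        ]]), 'dist': array([0.03367169, 0.        , 0.        , 0.        , 0.        ]), 'camera_from_world': array([[-0.44962206,  0.89311403,  0.01368694,  0.23900783],
       [-0.76052256, -0.39081765,  0.51852386,  0.42765214],
       [ 0.46845004,  0.22273054,  0.85495361, -1.19472503],
       [ 0.        ,  0.        ,  0.        ,  1.        ]])}
```

View pics/top0.png

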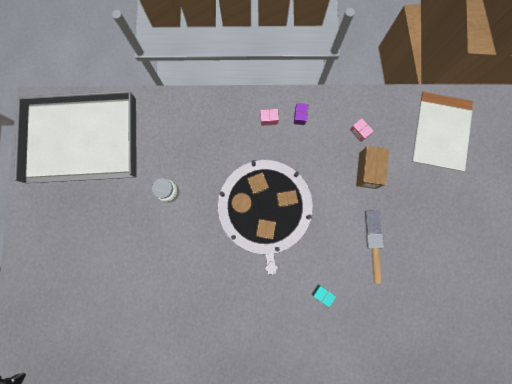

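View pics/scene0.png

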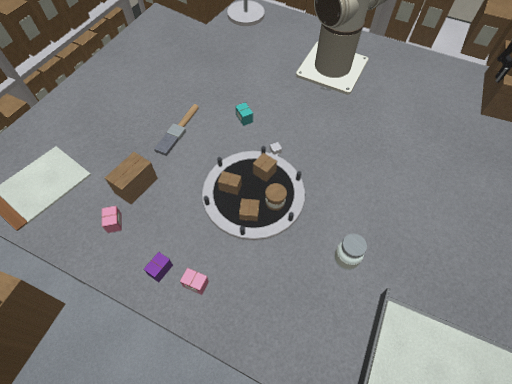

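The top view shows the disc at about (265,207), the pointer at (271,265), the canister at (241,203) on the disc's left, and the jar at (165,190). The pegs are at about (254,163), (297,174), (309,217), (277,249), (234,237) and (222,194). In the scene view the canister is at (276,195) and the pointer at (276,148).

```bash
cat > h.py <<'E'
import cv2,numpy as np
def ray(px,z,K,D,T):
    px=np.array(px,float).reshape(-1,1,2)
    u=cv2.undistortPoints(px,K,D).reshape(-1,2)
    R=T[:3,:3];c=-R.T@T[:3,3]
    d=np.c_[u[:,0],-u[:,1],-np.ones(len(u))]@R
    return c+d*((z-c[2])/d[:,2])[:,None]
def blobs(m,lo,hi):
    n,l,s,c=cv2.connectedComponentsWithStats(m.astype(np.uint8))
    return [(int(s[i,4]),c[i].round(1)) for i in range(1,n) if lo<s[i,4]<hi]
E
python3 - <<'E'
from h import *
f=np.load('pics/top0.npz');im=f['im'];cal=(f['intrinsics'],f['dist'],f['camera_from_world'])
hsv=cv2.cvtColor(im,cv2.COLOR_BGR2HSV)
h,s,v=cv2.split(hsv)
roi=np.zeros(v.shape,bool);roi[150:285,200:330]=1
w=roi&(v>130)&(s<60)
cs,_=cv2.findContours(w.astype(np.uint8),0,1)
c=max(cs,key=cv2.contourArea);c=c.reshape(-1,2)
c=c[np.linalg.norm(c-[265,207],axis=1)<50]
p=ray(c,.042,*cal)[:,:2]
for _ in range(5):
    A=np.c_[2*p,np.ones(len(p))];q=np.linalg.lstsq(A,(p**2).sum(1),rcond=None)[0];r=np.sqrt(q[2]+q[:2]@q[:2])
    e=abs(np.linalg.norm(p-q[:2],axis=1)-r);p=p[e<max(.004,0)]
print('disc',q[:2],r,len(p)); C=q[:2]
# pegs: dark within ring
yy,xx=np.mgrid[:384,:512];P=ray(np.c_[xx.ravel(),yy.ravel()],.072,*cal)[:,:2]
rr=np.linalg.norm(P-C,axis=1).reshape(v.shape)
for a,b in blobs((rr>.108)&(rr<.135)&(v<70),4,200):
    q=ray(b,.06,*cal)[0,:2]-C;print('peg',a,b,np.linalg.norm(q).round(4),np.degrees(np.arctan2(q[1],q[0])).round(1))
for a,b in blobs(w&(yy>256),10,500):
    q=ray(b,.027,*cal)[0,:2]-C;print('ptr',a,b,q+C,np.linalg.norm(q).round(4),np.degrees(np.arctan2(q[1],q[0])).round(1))
br=roi&(s>80)&(v>50)&(rr<.12)
for a,b in blobs(br,40,2000):
    q=ray(b,.085,*cal)[0,:2]-C;print('brown',a,b,q+C,np.linalg.norm(q).round(4),np.degrees(np.arctan2(q[1],q[0])).round(1))
g=cv2.resize(im[140:300,140:340],None,fx=3.5,fy=3.5,interpolation=cv2.INTER_CUBIC);cv2.imwrite('pics/crop.png',g)
E
```

```text
Traceback (most recent call last):
  File "h.py", line 4, in ray
    u=cv2.undistortPoints(px,K,D).reshape(-1,2)
      ~~~~~~~~~~~~~~~~~~~^^^^^^^^
cv2.error: OpenCV(4.12.0) /io/opencv/modules/calib3d/src/undistort.dispatch.cpp:347: error: (-215:Assertion failed) CV_IS_MAT(_src) && CV_IS_MAT(_dst) && (_src->rows == 1 || _src->cols == 1) && (_dst->rows == 1 || _dst->cols == 1) && _src->cols + _src->rows - 1 == _dst->rows + _dst->cols - 1 && (CV_MAT_TYPE(_src->type) == CV_32FC2 || CV_MAT_TYPE(_src->type) == CV_64FC2) && (CV_MAT_TYPE(_dst->type) == CV_32FC2 || CV_MAT_TYPE(_dst->type) == CV_64FC2) in function 'cvUndistortPointsInternal'
```

```bash
cat > m.py <<'E'
from h import *
import sys
def measure(im,cal,dbg=True):
    h,s,v=cv2.split(cv2.cvtColor(im,cv2.COLOR_BGR2HSV))
    roi=np.zeros(v.shape,bool);roi[150:285,200:330]=1
    w=roi&(v>120)&(s<70)
    c=np.argwhere(w)[:,::-1]
    hull=cv2.convexHull(np.array([x for x in c if np.hypot(*(x-[265,207]))<50],np.int32)).reshape(-1,2)
    p=ray(hull,.042,*cal)[:,:2]
    for _ in range(6):
        A=np.c_[2*p,np.ones(len(p))];q=np.linalg.lstsq(A,(p**2).sum(1),rcond=None)[0];r=np.sqrt(q[2]+q[:2]@q[:2])
        e=abs(np.linalg.norm(p-q[:2],axis=1)-r);p=p[e<.003]
    C=q[:2];print('disc',C,r,len(p))
    yy,xx=np.mgrid[:384,:512];P=ray(np.c_[xx.ravel(),yy.ravel()],.060,*cal)[:,:2]
    rr=np.linalg.norm(P-C,axis=1).reshape(v.shape)
    def rep(n,B,z):
        for a,b in B:
            q=ray(b,z,*cal)[0,:2]-C;print(n,a,b,(q+C).round(4),np.linalg.norm(q).round(4),np.degrees(np.arctan2(q[1],q[0])).round(1))
    rep('peg',blobs((rr>.108)&(rr<.132)&(v<80),3,200),.06)
    rep('ptr',blobs(w&(rr>.145)&(yy>240),5,500),.027)
    rep('brown',blobs(roi&(s>70)&(v>50)&(rr<.12),40,2000),.085)
    return C
E
python3 - <<'E'
from m import *
f=np.load('pics/top0.npz');im=f['im'];cal=(f['intrinsics'],f['dist'],f['camera_from_world'])
print(im[207,222],im[270,271],im[203,241],im[163,254])
g=cv2.resize(im[140:300,140:340],None,fx=3.5,fy=3.5,interpolation=cv2.INTER_CUBIC);cv2.imwrite('pics/crop.png',g)
measure(im,cal)
E
```

```text
[210 203 207] [218 214 217] [ 92 130 163] [77 71 71]
disc [5.79612577e-01 5.39066521e-04] 0.1364129551960548 32
peg 6 [253.2 163.8] [0.6934 0.0321] 0.1181 15.5
peg 4 [295.  174.8] [ 0.6625 -0.081 ] 0.1163 -44.5
peg 4 [222.5 194.5] [0.6094 0.115 ] 0.1183 75.4
brown 314 [257.5 182.7] [0.637  0.0207] 0.0608 19.4
brown 292 [286.7 197.7] [ 0.597  -0.0554] 0.0586 -72.8
brown 331 [241.1 202.3] [0.5853 0.0637] 0.0635 84.9
brown 328 [265.5 228.5] [5.17e-01 5.00e-04] 0.0627 -180.0
```

View pics/crop.png

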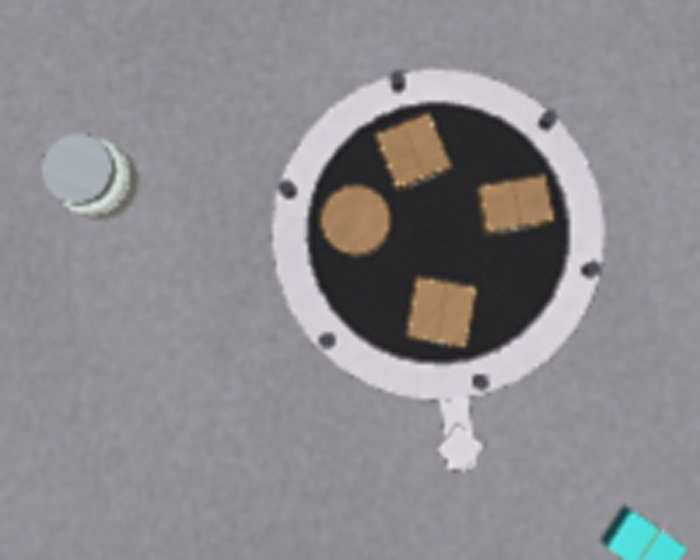

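Crop: canister at crop (355,220), left; pointer block at crop (460,450); pegs are clear. The radius came out at 0.136 because the white mask is too loose, so I'll tighten it.

```bash
sed -i 's/v>120)&(s<70)/v>170)\&(s<40)/; s/(v<80)/(v<125)/' m.py
python3 - <<'E'
from m import *
f=np.load('pics/top0.npz');im=f['im'];cal=(f['intrinsics'],f['dist'],f['camera_from_world'])
C=measure(im,cal)
print(ray([[165,190]],.085,*cal))
E
python3 - <<'E'
from h import *
f=np.load('pics/scene0.npz');im=f['im'];cal=(f['intrinsics'],f['dist'],f['camera_from_world'])
h,s,v=cv2.split(cv2.cvtColor(im,cv2.COLOR_BGR2HSV))
w=(v>160)&(s<40);w[:135]=0;w[156:]=0;w[:,:270]=0;w[:,285:]=0
for a,b in blobs(w,8,500): print(a,b,ray(b,.022,*cal))
w=(v>160)&(s<40);w[:150]=0;w[238:]=0;w[:,:200]=0;w[:,308:]=0
n,l,st,c=cv2.connectedComponentsWithStats(w.astype(np.uint8));i=1+np.argmax(st[1:,4])
hull=cv2.convexHull(np.argwhere(l==i)[:,::-1].astype(np.int32)).reshape(-1,2)
p=ray(hull,.042,*cal)[:,:2]
for _ in range(6):
    A=np.c_[2*p,np.ones(len(p))];q=np.linalg.lstsq(A,(p**2).sum(1),rcond=None)[0];r=np.sqrt(q[2]+q[:2]@q[:2])
    p=p[abs(np.linalg.norm(p-q[:2],axis=1)-r)<.003]
print(q[:2],r,len(p))
E
```

```text
disc [0.58077201 0.00124999] 0.1294694606173181 40
peg 20 [253.2 162.6] [0.6968 0.0321] 0.12 14.9
peg 20 [296.  173.8] [ 0.6653 -0.0838] 0.1198 -45.2
peg 19 [221.7 193.8] [0.6113 0.1172] 0.1199 75.2
peg 18 [308.5 216.5] [ 0.5494 -0.1148] 0.1203 -105.1
peg 14 [233.2 236.6] [0.4968 0.0856] 0.119 134.9
peg 13 [276.6 248.6] [ 0.4651 -0.029 ] 0.1196 -165.4
ptr 131 [271.  266.7] [ 0.416  -0.0151] 0.1656 -174.3
brown 314 [257.5 182.7] [0.637  0.0207] 0.0595 19.1
brown 292 [286.7 197.7] [ 0.597  -0.0554] 0.0589 -74.1
brown 331 [241.1 202.3] [0.5853 0.0637] 0.0626 85.9
brown 328 [265.5 228.5] [5.17e-01 5.00e-04] 0.0638 -179.4
[[0.61853235 0.26424149 0.085     ]]
71 [275.5 146. ] [[ 0.40856365 -0.01663805  0.022     ]]
16 [273.  154.4] [[ 0.43853657 -0.01001782  0.022     ]]
[0.57972004 0.00155781] 0.12883085940330644 38
```

The disc centre is (0.580, 0.0013) in both views, with the pointer at about 185.8° and the canister at about 86°, so I need about +100°. Plan: shut the fingers, go down at 50° between the pegs at 15° and 75°, then push the 75° peg round. Travelling there first.

```bash
for i in 1 2 3 4; do python3 -m inch '[{"dx":-0.25,"dy":-0.07,"gripper":0},{"dx":-0.5,"dy":-0.135,"gripper":0},{"dx":-0.75,"dy":-0.2,"gripper":0},{"dx":-0.957,"dy":-0.265,"gripper":0},{"dx":-0.957,"dy":-0.265,"gripper":0}]'|tail -3; done; python3 -c "
from station import arm
s=arm.observe();print(s,arm.tip_extent)"
```

```text
{'clock': 0.1, 'qpos': array([ 1.18201698e+00,  2.41380061e-01,  3.85929286e-03,  1.33526210e+00,
       -4.33985962e-05,  1.57078169e+00]), 'joint_vel': array([ 0.0019211 , -0.00058606,  0.00266145, -0.00089165, -0.00063568,
       -0.00204067]), 'tau': array([ 5.55555926e-04, -3.73138225e+01,  2.53009808e+01,  1.08406960e-02,
        7.34289642e-05,  1.15201348e-05]), 'tool_pos': array([0.18931247, 0.46212065, 0.22318099]), 'tool_rot': array([ 1.93160441e-01,  9.81166681e-01, -9.78754450e-04, -1.70584599e-04]), 'contact_force': array([-0.35976205,  0.02634652,  0.24562239]), 'torque': array([-0.00466559, -0.01571678, -0.04255303]), 'grip_force': 0.0, 'gripper_width': 0.08542374882243184} 0.019invalid input at $[0]: expected keys dx, dy, dz, spin, gripper
invalid input at $[0]: expected keys dx, dy, dz, spin, gripper
invalid input at $[0]: expected keys dx, dy, dz, spin, gripper
invalid input at $[0]: expected keys dx, dy, dz, spin, gripper
```

```bash
python3 -m inch '[{"dx":-0.25,"dy":-0.07,"dz":0,"spin":0,"gripper":0},{"dx":-0.5,"dy":-0.135,"dz":0,"spin":0,"gripper":0},{"dx":-0.75,"dy":-0.2,"dz":0,"spin":0,"gripper":0},{"dx":-0.957,"dy":-0.265,"dz":0,"spin":0,"gripper":0},{"dx":-0.957,"dy":-0.265,"dz":0,"spin":0,"gripper":0}]'
python3 -m inch '[{"dx":-0.25,"dy":-0.07,"dz":0,"spin":0,"gripper":0},{"dx":-0.5,"dy":-0.135,"dz":0,"spin":0,"gripper":0},{"dx":-0.75,"dy":-0.2,"dz":0,"spin":0,"gripper":0},{"dx":-0.957,"dy":-0.265,"dz":0,"spin":0,"gripper":0},{"dx":-0.957,"dy":-0.265,"dz":0,"spin":0,"gripper":0}]'
```

```text
clock: 0.52
tool_pos: [0.3107, 0.368, 0.2236]
tool_rot: [0.196, 0.981, -0.001, 0.001]
contact_force: [0.2, -0.3, -0.0]
gripper_width: 0.0255
grip_force: 0.0
clock: 0.93
tool_pos: [0.4285, 0.2772, 0.2234]
tool_rot: [0.196, 0.981, -0.001, 0.001]
contact_force: [0.1, 0.7, 0.6]
gripper_width: 0.0
grip_force: 0.0
```

```bash
python3 -m inch '[{"dx":-0.25,"dy":-0.07,"dz":0,"spin":0,"gripper":0},{"dx":-0.5,"dy":-0.135,"dz":0,"spin":0,"gripper":0},{"dx":-0.75,"dy":-0.2,"dz":0,"spin":0,"gripper":0},{"dx":-0.94,"dy":-0.26,"dz":0,"spin":0,"gripper":0},{"dx":-0.94,"dy":-0.26,"dz":0,"spin":0,"gripper":0}]'
python3 -m inch '[{"dx":-0.25,"dy":-0.07,"dz":0,"spin":0,"gripper":0},{"dx":-0.5,"dy":-0.135,"dz":0,"spin":0,"gripper":0},{"dx":-0.75,"dy":-0.2,"dz":0,"spin":0,"gripper":0},{"dx":-0.94,"dy":-0.26,"dz":0,"spin":0,"gripper":0},{"dx":-0.94,"dy":-0.26,"dz":0,"spin":0,"gripper":0},{"dx":-0.94,"dy":-0.26,"dz":0,"spin":0,"gripper":0}]'
```

```text
clock: 1.35
tool_pos: [0.5439, 0.188, 0.2228]
tool_rot: [0.196, 0.981, -0.001, 0.0]
contact_force: [0.6, 0.3, -0.4]
gripper_width: 0.0001
grip_force: 0.0
clock: 1.85
tool_pos: [0.6563, 0.1013, 0.2223]
tool_rot: [0.194, 0.981, -0.0, -0.001]
contact_force: [-0.4, 0.4, -0.0]
gripper_width: 0.0002
grip_force: 0.0
```

```bash
python3 - <<'E'
from station import arm
from m import *
s=arm.observe();print(s['tool_pos'],s['tool_rot'],arm.tip_extent)
im,d=arm.get_image('wrist');c=arm.camera_info('wrist');cv2.imwrite('pics/w1.png',im)
im2,d=arm.get_image('scene');cv2.imwrite('pics/s1.png',im2[80:280,150:400])
g=np.hstack([im,cv2.resize(im2[80:300,150:320],(297,384))]);cv2.imwrite('pics/b1.png',cv2.resize(g,(800,int(384*800/809))))
E
```

```text
[0.65634012 0.10126367 0.222311  ] [ 1.93942452e-01  9.81011873e-01 -7.08446488e-05 -1.42322333e-03] 0.019
```

View pics/b1.png

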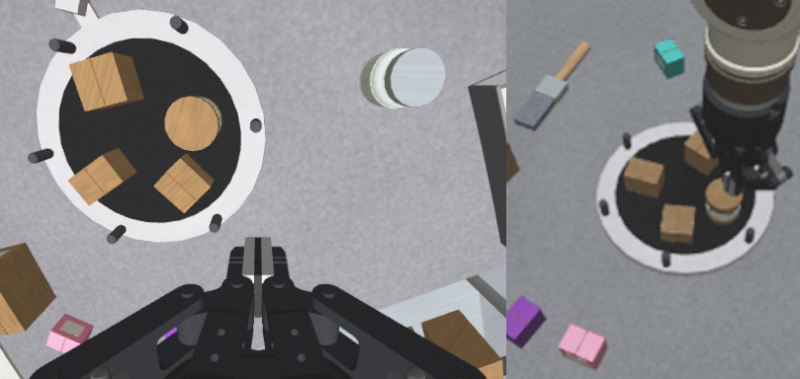

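The wrist view (left) shows the shut fingers at (258,240), over the gap between two pegs and just outside the canister side; nothing is below them. Going down to TCP z≈0.078 (tips between 0.046 and 0.059 either way, above the disc and below the peg tops).

```bash
python3 -m inch '[{"dx":0,"dy":0,"dz":0.25,"spin":0,"gripper":0},{"dx":0,"dy":0,"dz":0.5,"spin":0,"gripper":0},{"dx":0,"dy":0,"dz":0.7,"spin":0,"gripper":0},{"dx":0,"dy":0,"dz":0.85,"spin":0,"gripper":0},{"dx":0,"dy":0,"dz":0.95,"spin":0,"gripper":0},{"dx":0,"dy":0,"dz":0.95,"spin":0,"gripper":0}]'
python3 - <<'E'
from station import arm
import numpy as np
from scipy.spatial.transform import Rotation as R
s=arm.observe();p=np.array(s['tool_pos']);T=R.from_quat(s['tool_rot']).as_matrix();print(p,T.round(3).tolist())
C=np.array([.580,.0013]);T=np.array([[-.925,.380],[.380,.925]])
for a in range(52,180,4):
    q=C+.124*np.array([np.cos(np.radians(a)),np.sin(np.radians(a))])
    print(a,((q-p[:2])@T/.15).round(3))
E
```

```text
clock: 2.45
tool_pos: [0.652, 0.1028, 0.0775]
tool_rot: [0.192, 0.981, -0.001, -0.004]
contact_force: [-0.8, 0.0, -0.3]
gripper_width: -0.0002
grip_force: 0.0
[0.6520044  0.10280203 0.07752283] [[-0.926, 0.377, -0.008], [0.377, 0.926, -0.001], [0.007, -0.004, -1.0]]
52 [-0.036 -0.012]
56 [0.02  0.001]
60 [0.077 0.011]
64 [0.134 0.017]
68 [0.192 0.018]
72 [0.249 0.016]
76 [0.307 0.01 ]
80 [ 0.363 -0.001]
84 [ 0.419 -0.015]
88 [ 0.474 -0.033]
92 [ 0.528 -0.055]
96 [ 0.579 -0.081]
100 [ 0.629 -0.11 ]
104 [ 0.677 -0.142]
108 [ 0.722 -0.178]
112 [ 0.765 -0.217]
116 [ 0.804 -0.259]
120 [ 0.841 -0.303]
124 [ 0.875 -0.35 ]
128 [ 0.905 -0.399]
132 [ 0.932 -0.45 ]
136 [ 0.955 -0.503]
140 [ 0.975 -0.557]
144 [ 0.99  -0.613]
148 [ 1.002 -0.67 ]
152 [ 1.01  -0.727]
156 [ 1.013 -0.784]
160 [ 1.013 -0.842]
164 [ 1.009 -0.9  ]
168 [ 1.    -0.957]
172 [ 0.988 -1.013]
176 [ 0.972 -1.068]
```

```bash
python3 -m inch '[{"dx":0.02,"dy":0,"dz":0,"spin":0,"gripper":0},{"dx":0.077,"dy":0.011,"dz":0,"spin":0,"gripper":0},{"dx":0.134,"dy":0.017,"dz":0,"spin":0,"gripper":0},{"dx":0.192,"dy":0.018,"dz":0,"spin":0,"gripper":0},{"dx":0.249,"dy":0.016,"dz":0,"spin":0,"gripper":0},{"dx":0.307,"dy":0.01,"dz":0,"spin":0,"gripper":0},{"dx":0.363,"dy":0,"dz":0,"spin":0,"gripper":0},{"dx":0.363,"dy":0,"dz":0,"spin":0,"gripper":0}]'
cat > look.py <<'E'
from station import arm
from m import *
import sys
s=arm.observe();p=np.array(s['tool_pos']);C=np.array([.580,.0013]);d=p[:2]-C
print('tool',p.round(4),np.hypot(*d).round(4),np.degrees(np.arctan2(d[1],d[0])).round(1),s['contact_force'].round(2))
im,dd=arm.get_image('top');c=arm.camera_info('top');measure(im,(c['intrinsics'],c['dist'],c['camera_from_world']))
if len(sys.argv)>1:cv2.imwrite(sys.argv[1],cv2.resize(im[140:300,180:350],None,fx=3,fy=3))
T=np.array([[-.925,.380],[.380,.925]])
a0=np.degrees(np.arctan2(d[1],d[0]))
for k in range(4,41,4):
    a=np.radians(a0+k);print(round(a0+k),((C+.124*np.array([np.cos(a),np.sin(a)])-p[:2])@T/.15).round(3))
E
python3 look.py pics/t2.png
```

```text
clock: 3.12
tool_pos: [0.6041, 0.1225, 0.0823]
tool_rot: [0.193, 0.981, 0.0, -0.0]
contact_force: [-0.1, -1.0, 0.2]
gripper_width: -0.0001
grip_force: 0.0
tool [0.6041 0.1225 0.0823] 0.1236 78.8 [-0.13 -0.98  0.25]
disc [0.57785345 0.00456317] 0.1317889491187998 32
peg 23 [253.3 162.4] [0.6973 0.0318] 0.1226 12.8
peg 22 [296.  173.6] [ 0.6658 -0.0838] 0.1247 -45.1
peg 77 [225.3 185.2] [0.6347 0.1076] 0.1177 61.1
peg 21 [308.7 216.4] [ 0.5497 -0.1154] 0.1232 -103.2
peg 36 [239.3 244.2] [0.4768 0.0693] 0.1201 147.3
peg 16 [276.8 248.4] [ 0.4656 -0.0295] 0.1173 -163.1
ptr 115 [271.1 267.2] [ 0.4147 -0.0154] 0.1644 -173.0
brown 313 [257.5 182.7] [0.637  0.0207] 0.0613 15.3
brown 291 [286.7 197.7] [ 0.597  -0.0554] 0.0629 -72.3
brown 265 [242.4 203.3] [0.5826 0.0603] 0.056 85.1
brown 329 [265.6 228.4] [5.172e-01 3.000e-04] 0.0608 -176.0
83 [ 0.057 -0.01 ]
87 [ 0.112 -0.027]
91 [ 0.166 -0.048]
95 [ 0.218 -0.073]
99 [ 0.268 -0.101]
103 [ 0.317 -0.132]
107 [ 0.363 -0.167]
111 [ 0.406 -0.205]
115 [ 0.447 -0.246]
119 [ 0.485 -0.289]
```

View pics/t2.png

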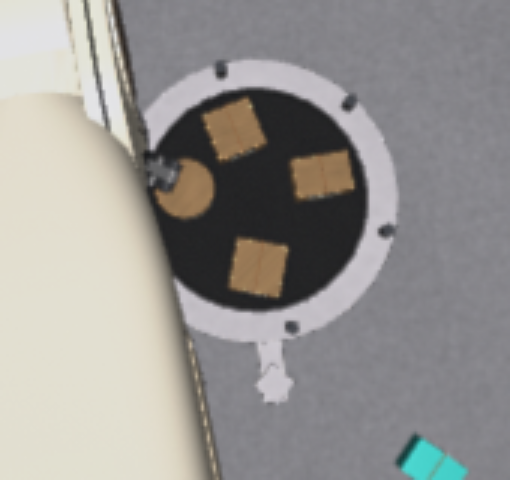

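The picture shows the disc unmoved (pegs at the same pixels). The arm covers the left side, with a dark gripper part at crop (160,170) apparently close to the canister. I'll check with depth where the fingers really are.

```bash
cat > /tmp/a.py <<'E'
from station import arm
from m import *
im,d=arm.get_image('top');c=arm.camera_info('top');K,D,T=c['intrinsics'],c['dist'],c['camera_from_world']
def pt(u,v,d):
    x=cv2.undistortPoints(np.array([[[u,v]]],float),K,D)[0,0]
    return T[:3,:3].T@(np.array([x[0],-x[1],-1])*d[v,u]-T[:3,3])
for u,v in [(230,196),(233,197),(236,198),(238,195),(241,206),(240,199),(232,200)]: print(u,v,im[v,u],pt(u,v,d).round(3))
print(arm.observe()['tool_pos'])
im,d=arm.get_image('wrist');c=arm.camera_info('wrist');K,D,T=c['intrinsics'],c['dist'],c['camera_from_world']
cv2.imwrite('pics/w3.png',im);np.savez('pics/w3.npz',im=im,d=d)
for z in (0,-.019): 
    q=arm.observe()['tool_pos']+np.array([0,0,z]);e=T[:3,:3]@q+T[:3,3];uv=K@[e[0],-e[1],-e[2]];uv=uv[:2]/uv[2];print(uv,-e[2],d[int(uv[1])-6:int(uv[1])+7:3,int(uv[0])])
E
python3 /tmp/a.py
```

```text
230 196 [94 93 93] [0.588 0.085 0.195]
233 197 [97 97 96] [0.586 0.078 0.19 ]
236 198 [120 119 120] [0.584 0.071 0.185]
238 195 [77 74 72] [0.591 0.067 0.186]
241 206 [ 87 123 155] [0.575 0.064 0.089]
240 199 [ 84 118 150] [0.594 0.066 0.088]
232 200 [48 44 44] [0.581 0.081 0.176]
[0.60594711 0.12213189 0.08230275]
[262.32132267 245.44543717] 0.16993949697794533 [0.18327568 0.15330057 0.14998893 0.14762591 0.14466733]
[262.12598365 230.40120534] 0.18789882862175478 [0.20428437 0.19948104 0.19553249 0.19100401 0.18814127]
```

View pics/w3.png

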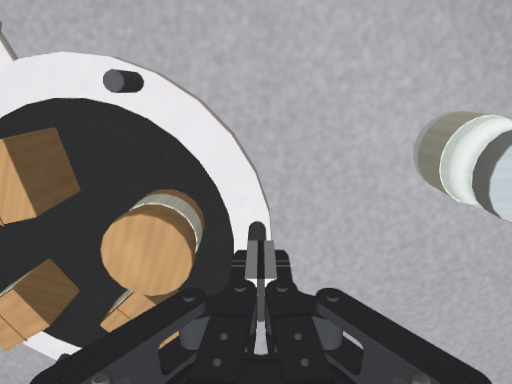

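The wrist view shows the peg at (257,228) just beyond the fingertips, which end at about row 240. So either the tips are over the peg or they have just reached it. I'll put finger and peg depth points into the tool frame.

```bash
cat > /tmp/b.py <<'E'
from station import arm
from m import *
from scipy.spatial.transform import Rotation as R
f=np.load('pics/w3.npz');im,d=f['im'],f['d']
s=arm.observe();c=arm.camera_info('wrist');K,D,T=c['intrinsics'],c['dist'],c['camera_from_world']
Q=R.from_quat(s['tool_rot']).as_matrix()
for u in (250,257,270):
  for v in range(216,284,6):
    x=cv2.undistortPoints(np.array([[[u,v]]],float),K,D)[0,0]
    w=T[:3,:3].T@(np.array([x[0],-x[1],-1])*d[v,u]-T[:3,3])
    print(u,v,im[v,u],'world',w.round(3),'tool',(Q.T@(w-s['tool_pos'])).round(3))
E
python3 /tmp/b.py
```

```text
250 216 [236 233 235] world [0.602 0.115 0.043] tool [ 0.001 -0.008  0.039]
250 222 [235 231 233] world [0.606 0.113 0.044] tool [-0.003 -0.008  0.039]
250 228 [52 51 52] world [0.607 0.113 0.051] tool [-0.004 -0.008  0.031]
250 234 [53 52 51] world [0.607 0.114 0.061] tool [-0.004 -0.008  0.022]
250 240 [82 84 83] world [0.607 0.114 0.07 ] tool [-0.003 -0.007  0.013]
250 246 [114 116 115] world [0.595 0.12  0.101] tool [ 0.01  -0.006 -0.019]
250 252 [113 114 114] world [0.595 0.12  0.107] tool [ 0.01  -0.006 -0.025]
250 258 [112 115 114] world [0.595 0.121 0.113] tool [ 0.01  -0.006 -0.031]
250 264 [113 116 114] world [0.595 0.12  0.117] tool [ 0.01  -0.006 -0.035]
250 270 [112 115 114] world [0.595 0.121 0.123] tool [ 0.01  -0.005 -0.041]
250 276 [114 116 116] world [0.595 0.121 0.127] tool [ 0.01  -0.005 -0.045]
250 282 [40 40 39] world [0.594 0.121 0.132] tool [ 0.011 -0.005 -0.049]
257 216 [235 232 233] world [0.604 0.119 0.043] tool [ 0.001 -0.003  0.039]
257 222 [57 55 55] world [0.607 0.118 0.046] tool [-0.002 -0.003  0.036]
257 228 [60 59 60] world [0.607 0.118 0.056] tool [
[... 887 characters left out ...]
.008  0.006  0.04 ]
270 234 [223 221 225] world [0.62  0.122 0.043] tool [-0.012  0.006  0.039]
270 240 [175 172 176] world [0.625 0.121 0.042] tool [-0.018  0.006  0.04 ]
270 246 [113 115 115] world [0.599 0.129 0.101] tool [ 0.01   0.004 -0.018]
270 252 [113 116 114] world [0.599 0.129 0.107] tool [ 0.01   0.003 -0.024]
270 258 [113 114 114] world [0.598 0.129 0.113] tool [ 0.011  0.003 -0.031]
270 264 [111 112 113] world [0.598 0.129 0.118] tool [ 0.011  0.003 -0.036]
270 270 [113 115 114] world [0.598 0.129 0.122] tool [ 0.01   0.003 -0.039]
270 276 [114 115 115] world [0.598 0.129 0.127] tool [ 0.01   0.003 -0.045]
270 282 [68 67 67] world [0.597 0.129 0.133] tool [ 0.011  0.003 -0.05 ]
```

The depth points show the fingertips at world z≈0.100, about 17 mm behind the reported TCP, so they passed over the peg (top measured 0.072, as it should be). I'll trust what was seen. Before going lower I need the gripper's lower profile, for clearance over the canister (top 0.090).

```bash
cat > /tmp/c.py <<'E'
from station import arm
from m import *
from scipy.spatial.transform import Rotation as R
f=np.load('pics/w3.npz');im,d=f['im'],f['d']
s=arm.observe();c=arm.camera_info('wrist');K,D,T=c['intrinsics'],c['dist'],c['camera_from_world']
Q=R.from_quat(s['tool_rot']).as_matrix()
yy,xx=np.mgrid[:384,:512]
x=cv2.undistortPoints(np.c_[xx.ravel(),yy.ravel()].astype(float).reshape(-1,1,2),K,D).reshape(-1,2)
w=(np.c_[x[:,0],-x[:,1],-np.ones(len(x))]*d.reshape(-1,1)-T[:3,3])@T[:3,:3]
t=(w-s['tool_pos'])@Q
g=(d.ravel()>0)&(w[:,2]>.094)&(yy.ravel()>225)
for a in np.arange(-.08,.08,.01):
    k=g&(t[:,1]>=a)&(t[:,1]<a+.01)
    if k.any(): print(round(a,3),'lowest world z',np.percentile(w[k,2],1).round(3),'above tip', (np.percentile(w[k,2],1)-.099).round(3),'x rng',t[k,0].min().round(3),t[k,0].max().round(3))
print('cam',(-T[:3,:3].T@T[:3,3]).round(3),s['qpos'].round(3))
E
python3 /tmp/c.py
```

```text
-0.07 lowest world z 0.173 above tip 0.074 x rng 0.009 0.012
-0.06 lowest world z 0.162 above tip 0.063 x rng 0.009 0.014
-0.05 lowest world z 0.151 above tip 0.052 x rng -0.004 0.013
-0.04 lowest world z 0.14 above tip 0.041 x rng -0.012 0.013
-0.03 lowest world z 0.135 above tip 0.036 x rng -0.012 0.013
-0.02 lowest world z 0.102 above tip 0.003 x rng 0.005 0.018
-0.01 lowest world z 0.098 above tip -0.001 x rng -0.013 0.018
-0.0 lowest world z 0.098 above tip -0.001 x rng -0.013 0.018
0.01 lowest world z 0.104 above tip 0.005 x rng -0.0 0.019
0.02 lowest world z 0.137 above tip 0.038 x rng -0.012 0.014
0.03 lowest world z 0.142 above tip 0.043 x rng -0.012 0.013
0.04 lowest world z 0.154 above tip 0.055 x rng -0.003 0.013
0.05 lowest world z 0.165 above tip 0.066 x rng 0.01 0.015
0.06 lowest world z 0.175 above tip 0.076 x rng 0.01 0.011
cam [0.529 0.152 0.233] [ 0.199  0.561  0.108  1.117 -0.     0.587]
```

Clearance is better with the finger line more tangential: I'll back up to about 52°, spin +0.47 (about 42°), then go down slowly.

```bash
python3 -m inch '[{"dx":-0.1,"dy":0,"dz":0,"spin":0.07,"gripper":0},{"dx":-0.2,"dy":0,"dz":0,"spin":0.14,"gripper":0},{"dx":-0.3,"dy":-0.01,"dz":0,"spin":0.21,"gripper":0},{"dx":-0.37,"dy":-0.015,"dz":0,"spin":0.28,"gripper":0},{"dx":-0.37,"dy":-0.015,"dz":0,"spin":0.35,"gripper":0},{"dx":-0.37,"dy":-0.015,"dz":0,"spin":0.42,"gripper":0},{"dx":-0.37,"dy":-0.015,"dz":0,"spin":0.47,"gripper":0},{"dx":-0.37,"dy":-0.015,"dz":0,"spin":0.47,"gripper":0}]'
cat > plan.py <<'E'
from station import arm
import numpy as np,sys
from scipy.spatial.transform import Rotation as R
s=arm.observe();p=np.array(s['tool_pos']);T=R.from_quat(s['tool_rot']).as_matrix()[:2,:2]
C=np.array([.580,.0013]);d=p[:2]-C;a0=np.degrees(np.arctan2(d[1],d[0]))
print('tool',p.round(4),'y dir',np.degrees(np.arctan2(T[1,1],T[0,1])).round(1),'r',np.hypot(*d).round(4),'ang',a0.round(1),s['contact_force'].round(2),s['clock'])
for k in range(int(a0)+4,int(a0)+4*int(sys.argv[1])+1,4):
    a=np.radians(k);print(k,((C+.124*np.array([np.cos(a),np.sin(a)])-p[:2])@T/.15).round(3))
E
python3 plan.py 2
```

```text
clock: 3.93
tool_pos: [0.6572, 0.0983, 0.0813]
tool_rot: [0.535, 0.845, 0.0, 0.0]
contact_force: [-0.3, -0.3, -0.9]
gripper_width: 0.0001
grip_force: 0.0
tool [0.6572 0.0983 0.0813] y dir 25.3 r 0.124 ang 51.5 [-0.29 -0.28 -0.89] 3.9333
55 [ 0.045 -0.023]
59 [ 0.094 -0.054]
```

```bash
python3 -m inch '[{"dx":0,"dy":0,"dz":0.04,"spin":0,"gripper":0},{"dx":0,"dy":0,"dz":0.08,"spin":0,"gripper":0},{"dx":0,"dy":0,"dz":0.12,"spin":0,"gripper":0},{"dx":0,"dy":0,"dz":0.12,"spin":0,"gripper":0}]'
cat > tip.py <<'E'
from station import arm
from m import *
from scipy.spatial.transform import Rotation as R
s=arm.observe();c=arm.camera_info('wrist');im,d=arm.get_image('wrist');K,D,T=c['intrinsics'],c['dist'],c['camera_from_world']
cv2.imwrite('pics/w%d.png'%(s['clock']*100),im)
for v in range(232,256,3):
    x=cv2.undistortPoints(np.array([[[250,v]]],float),K,D)[0,0]
    print(v,im[v,250],(T[:3,:3].T@(np.array([x[0],-x[1],-1])*d[v,250]-T[:3,3])).round(3))
E
python3 tip.py
```

```text
clock: 4.27
tool_pos: [0.6552, 0.0986, 0.0612]
tool_rot: [0.534, 0.846, -0.001, -0.001]
contact_force: [-0.5, 0.6, -0.8]
gripper_width: -0.0001
grip_force: 0.0
232 [237 234 236] [0.65  0.095 0.043]
235 [237 235 236] [0.65  0.093 0.044]
238 [237 233 236] [0.651 0.091 0.043]
241 [111 112 112] [0.646 0.105 0.074]
244 [115 116 115] [0.646 0.105 0.078]
247 [117 117 117] [0.646 0.105 0.082]
250 [117 119 118] [0.646 0.105 0.084]
253 [116 118 118] [0.646 0.106 0.088]
```

Tips now read about 0.073 with no contact; another 16 mm down.

```bash
python3 -m inch '[{"dx":0,"dy":0,"dz":0.035,"spin":0,"gripper":0},{"dx":0,"dy":0,"dz":0.07,"spin":0,"gripper":0},{"dx":0,"dy":0,"dz":0.107,"spin":0,"gripper":0},{"dx":0,"dy":0,"dz":0.107,"spin":0,"gripper":0}]'
python3 tip.py; python3 plan.py 16
```

```text
clock: 4.65
tool_pos: [0.6556, 0.0986, 0.0458]
tool_rot: [0.534, 0.845, -0.001, -0.001]
contact_force: [-0.5, -0.8, -0.4]
gripper_width: 0.0002
grip_force: 0.0
232 [236 234 235] [0.647 0.102 0.044]
235 [236 233 235] [0.648 0.1   0.043]
238 [236 233 234] [0.649 0.099 0.043]
241 [110 113 111] [0.647 0.105 0.06 ]
244 [115 117 117] [0.647 0.105 0.062]
247 [115 117 117] [0.647 0.105 0.065]
250 [116 118 117] [0.647 0.104 0.067]
253 [116 118 117] [0.647 0.105 0.072]
tool [0.6558 0.0986 0.0463] y dir 25.4 r 0.1233 ang 52.1 [ 0.39 -0.15 -0.13] 4.7
56 [ 0.051 -0.023]
60 [ 0.1   -0.054]
64 [ 0.146 -0.088]
68 [ 0.19  -0.126]
72 [ 0.231 -0.166]
76 [ 0.269 -0.21 ]
80 [ 0.304 -0.256]
84 [ 0.336 -0.304]
88 [ 0.364 -0.354]
92 [ 0.389 -0.406]
96 [ 0.41 -0.46]
100 [ 0.428 -0.515]
104 [ 0.441 -0.571]
108 [ 0.451 -0.628]
112 [ 0.456 -0.685]
116 [ 0.457 -0.743]
```

Tips at about 0.058, 14 mm below the peg tops. Pushing.

```bash
python3 -m inch '[{"dx":0.051,"dy":-0.023,"dz":0,"spin":0,"gripper":0},{"dx":0.1,"dy":-0.054,"dz":0,"spin":0,"gripper":0},{"dx":0.146,"dy":-0.088,"dz":0,"spin":0,"gripper":0},{"dx":0.19,"dy":-0.126,"dz":0,"spin":0,"gripper":0},{"dx":0.231,"dy":-0.166,"dz":0,"spin":0,"gripper":0},{"dx":0.269,"dy":-0.21,"dz":0,"spin":0,"gripper":0},{"dx":0.304,"dy":-0.256,"dz":0,"spin":0,"gripper":0},{"dx":0.304,"dy":-0.256,"dz":0,"spin":0,"gripper":0}]'
python3 look.py pics/t4.png | grep -v '^[0-9]'; python3 plan.py 8
```

```text
clock: 5.37
tool_pos: [0.6, 0.1241, 0.0477]
tool_rot: [0.534, 0.846, -0.0, -0.001]
contact_force: [0.4, 1.1, -0.4]
gripper_width: -0.0002
grip_force: 0.0
tool [0.6    0.1241 0.0477] 0.1245 80.7 [ 0.35  1.11 -0.43]
disc [0.57852939 0.00496284] 0.13185428519299422 29
peg 22 [241.1 167.4] [0.6836 0.065 ] 0.121 29.8
peg 23 [285.3 166.2] [ 0.6864 -0.0551] 0.1235 -29.1
peg 61 [225.2 184.6] [0.6364 0.1079] 0.1181 60.7
peg 7 [223.3 195.7] [0.6061 0.1128] 0.1113 75.6
peg 21 [309.5 203.5] [ 0.5842 -0.1183] 0.1234 -87.4
peg 32 [238.3 243. ] [0.4799 0.072 ] 0.1192 145.8
peg 13 [243.5 244.8] [0.4752 0.0582] 0.1163 152.7
peg 17 [288.9 243.4] [ 0.4786 -0.0616] 0.1201 -146.4
peg 5 [262. 254.] [0.4511 0.0096] 0.1275 177.9
ptr 118 [271.  267.1] [ 0.4149 -0.0151] 0.1648 -173.0
brown 312 [251.3 185.7] [0.6291 0.037 ] 0.0598 32.4
brown 290 [283.6 191.9] [ 0.6123 -0.0475] 0.0624 -57.3
brown 335 [241.7 209.3] [0.5669 0.0621] 0.0583 101.5
brown 332 [272.6 227.3] [ 0.52   -0.0178] 0.0628 -158.7
tool [0.601  0.124  0.0478] y dir 25.5 r 0.1244 ang 80.3 [-0.2  -0.18  0.12] 5.4167
84 [ 0.027 -0.047]
88 [ 0.056 -0.097]
92 [ 0.08  -0.149]
96 [ 0.101 -0.203]
100 [ 0.119 -0.258]
104 [ 0.132 -0.314]
108 [ 0.142 -0.371]
112 [ 0.147 -0.428]
```

View pics/t4.png

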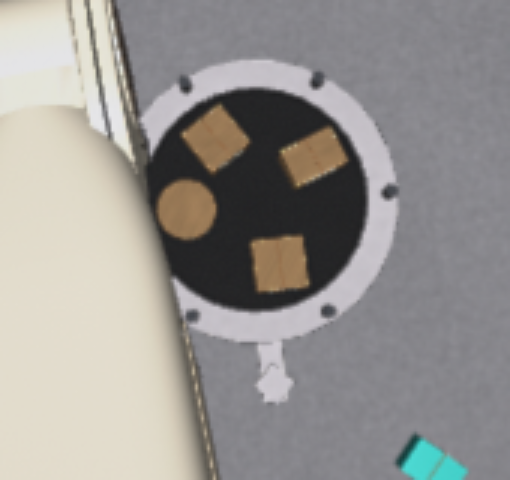

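The disc now turns with the finger (canister at crop (187,210), everything riding along, about 16° done). About 84° remain.

```bash
python3 -m inch '[{"dx":0.027,"dy":-0.047,"dz":0,"spin":0,"gripper":0},{"dx":0.056,"dy":-0.097,"dz":0,"spin":0,"gripper":0},{"dx":0.08,"dy":-0.149,"dz":0,"spin":0,"gripper":0},{"dx":0.101,"dy":-0.203,"dz":0,"spin":0,"gripper":0},{"dx":0.119,"dy":-0.258,"dz":0,"spin":0,"gripper":0},{"dx":0.132,"dy":-0.314,"dz":0,"spin":0,"gripper":0},{"dx":0.142,"dy":-0.371,"dz":0,"spin":0,"gripper":0},{"dx":0.147,"dy":-0.428,"dz":0,"spin":0,"gripper":0}]'
sed -i 's/C=q\[:2\];print/Cf=q[:2];C=np.array([.580,.0013]);print/; s/disc.,C,r/disc",Cf,r/; s/print(.disc"/print("disc"/' m.py
python3 plan.py 8
```

```text
clock: 6.08
tool_pos: [0.5349, 0.1157, 0.0478]
tool_rot: [0.534, 0.845, 0.0, 0.001]
contact_force: [1.5, -0.2, 0.3]
gripper_width: 0.0001
grip_force: 0.6
tool [0.5349 0.1157 0.0478] y dir 25.4 r 0.123 ang 111.5 [ 1.48 -0.24  0.33] 6.0833
115 [ 0.009 -0.05 ]
119 [ 0.007 -0.108]
123 [ 0.001 -0.165]
127 [-0.008 -0.222]
131 [-0.022 -0.278]
135 [-0.039 -0.333]
139 [-0.06  -0.387]
143 [-0.085 -0.439]
```

```bash
python3 -m inch '[{"dx":0.009,"dy":-0.05,"dz":0,"spin":0,"gripper":0},{"dx":0.007,"dy":-0.108,"dz":0,"spin":0,"gripper":0},{"dx":0.001,"dy":-0.165,"dz":0,"spin":0,"gripper":0},{"dx":-0.008,"dy":-0.222,"dz":0,"spin":0,"gripper":0},{"dx":-0.022,"dy":-0.278,"dz":0,"spin":0,"gripper":0},{"dx":-0.039,"dy":-0.333,"dz":0,"spin":0,"gripper":0},{"dx":-0.06,"dy":-0.387,"dz":0,"spin":0,"gripper":0},{"dx":-0.06,"dy":-0.387,"dz":0,"spin":0,"gripper":0}]'
python3 look.py pics/t5.png | grep -v '^[0-9]'; python3 plan.py 8
```

```text
clock: 6.75
tool_pos: [0.4841, 0.0813, 0.0471]
tool_rot: [0.535, 0.845, -0.001, -0.001]
contact_force: [-0.9, -0.1, -0.0]
gripper_width: -0.0005
grip_force: 0.0
tool [0.4841 0.0813 0.0471] 0.1249 140.2 [-0.94 -0.07 -0.02]
disc [0.57788321 0.00429234] 0.1318948762187872 30
peg 21 [242.5 167.1] [0.6844 0.0612] 0.1204 29.8
peg 22 [286.7 166.6] [ 0.6853 -0.0589] 0.1213 -29.8
peg 18 [219.8 205. ] [0.581 0.122] 0.1207 89.5
peg 21 [309.8 205. ] [ 0.5802 -0.119 ] 0.1203 -89.9
peg 11 [241.4 244. ] [0.4773 0.0638] 0.1202 148.7
peg 14 [287.6 244.3] [ 0.4762 -0.0581] 0.1196 -150.2
peg 4 [251.  247.5] [0.4681 0.0385] 0.1179 161.6
ptr 80 [248.4 264.4] [0.4222 0.0461] 0.164 164.1
ptr 125 [271.  266.9] [ 0.4155 -0.0151] 0.1653 -174.3
brown 296 [264.1 182.1] [0.6385 0.0033] 0.0586 2.0
brown 211 [242.7 203.8] [0.5813 0.0596] 0.0583 88.7
brown 345 [288.8 210.2] [ 0.5642 -0.0604] 0.0637 -104.4
brown 336 [257.5 226.7] [0.5217 0.0212] 0.0616 161.2
tool [0.4851 0.0818 0.0473] y dir 25.4 r 0.1245 ang 139.7 [0.31 0.52 0.83] 6.8
143 [-0.024 -0.042]
147 [-0.052 -0.092]
151 [-0.084 -0.14 ]
155 [-0.12  -0.186]
159 [-0.158 -0.229]
163 [-0.199 -0.269]
167 [-0.243 -0.306]
171 [-0.29  -0.341]
```

Canister at 161.2°, pegs turned by 75°, which agrees. Remaining about 24.5°; go 21° then look again.

```bash
python3 -m inch '[{"dx":-0.024,"dy":-0.042,"dz":0,"spin":0,"gripper":0},{"dx":-0.052,"dy":-0.092,"dz":0,"spin":0,"gripper":0},{"dx":-0.084,"dy":-0.14,"dz":0,"spin":0,"gripper":0},{"dx":-0.12,"dy":-0.186,"dz":0,"spin":0,"gripper":0},{"dx":-0.14,"dy":-0.207,"dz":0,"spin":0,"gripper":0},{"dx":-0.158,"dy":-0.229,"dz":0,"spin":0,"gripper":0},{"dx":-0.168,"dy":-0.239,"dz":0,"spin":0,"gripper":0},{"dx":-0.168,"dy":-0.239,"dz":0,"spin":0,"gripper":0}]'
python3 look.py pics/t6.png | grep -v '^[0-9]'; python3 plan.py 3
```

```text
clock: 7.47
tool_pos: [0.4643, 0.044, 0.0474]
tool_rot: [0.535, 0.845, -0.0, -0.0]
contact_force: [-0.5, -0.4, 0.3]
gripper_width: 0.0002
grip_force: 0.0
tool [0.4643 0.044  0.0474] 0.1233 159.7 [-0.54 -0.43  0.27]
disc [0.57738673 0.00329068] 0.131748146761925 32
peg 21 [273.2 161.9] [ 0.6985 -0.0224] 0.1208 -11.3
peg 19 [231.5 176.2] [0.6594 0.091 ] 0.1198 48.5
peg 23 [307.2 190.5] [ 0.6194 -0.113 ] 0.1209 -71.0
peg 15 [222.3 219.5] [0.5421 0.1149] 0.1197 108.4
peg 7 [223.  228.4] [0.5185 0.1128] 0.1274 118.9
peg 18 [299.  234.5] [ 0.5018 -0.0886] 0.1191 -131.0
peg 10 [267.8 250.5] [ 0.4602 -0.0058] 0.12 -176.6
ptr 231 [212.9 262. ] [0.4288 0.1426] 0.207 136.9
ptr 136 [274.1 272.1] [ 0.4016 -0.0234] 0.1801 -172.1
brown 297 [257.  183.6] [0.6346 0.022 ] 0.0584 20.8
brown 351 [289.3 202.2] [ 0.5851 -0.062 ] 0.0635 -85.4
brown 313 [243.  213.6] [0.5557 0.0587] 0.0624 112.9
brown 84 [268.4 223.3] [ 0.5303 -0.0071] 0.0504 -170.4
tool [0.4645 0.0442 0.0474] y dir 25.4 r 0.1232 ang 159.6 [-0.08  0.26  0.25] 7.5167
163 [-0.031 -0.038]
167 [-0.075 -0.075]
171 [-0.122 -0.109]
```

View pics/t6.png

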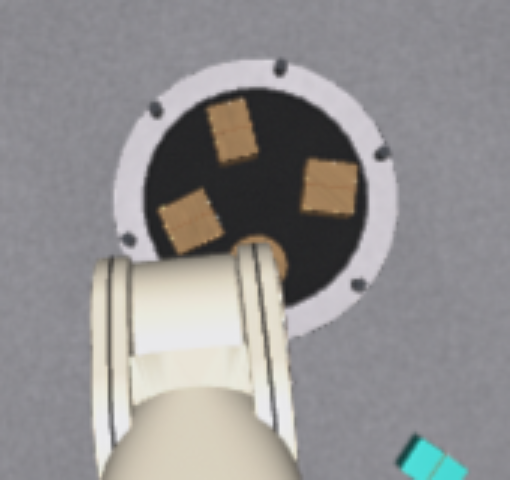

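The picture shows the arm covering the front, the canister's lid showing at crop (260,255) and all four items standing. From the pegs the disc has turned 93.7°, so the canister is at about 179.7–180.2° and needs about 5.8° more. Pushing 5.4°, then back off, lift, and look with the view clear.

```bash
python3 -m inch '[{"dx":-0.02,"dy":-0.025,"dz":0,"spin":0,"gripper":0},{"dx":-0.035,"dy":-0.041,"dz":0,"spin":0,"gripper":0},{"dx":-0.045,"dy":-0.05,"dz":0,"spin":0,"gripper":0},{"dx":-0.053,"dy":-0.057,"dz":0,"spin":0,"gripper":0},{"dx":-0.053,"dy":-0.057,"dz":0,"spin":0,"gripper":0}]'
python3 -m inch '[{"dx":0.05,"dy":0.08,"dz":0,"spin":0,"gripper":0},{"dx":0.09,"dy":0.15,"dz":0,"spin":0,"gripper":0},{"dx":0.09,"dy":0.15,"dz":-0.2,"spin":0,"gripper":0},{"dx":0.09,"dy":0.15,"dz":-0.45,"spin":0,"gripper":0},{"dx":0.09,"dy":0.15,"dz":-0.7,"spin":0,"gripper":0},{"dx":0.09,"dy":0.15,"dz":-0.7,"spin":0,"gripper":0}]'
python3 -m inch '[{"dx":0.25,"dy":0.12,"dz":0,"spin":0,"gripper":0},{"dx":0.5,"dy":0.25,"dz":0,"spin":0,"gripper":0},{"dx":0.75,"dy":0.37,"dz":0,"spin":0,"gripper":0},{"dx":1,"dy":0.5,"dz":0,"spin":0,"gripper":0},{"dx":1,"dy":0.5,"dz":0,"spin":0,"gripper":0}]'
python3 -m inch '[{"dx":0.25,"dy":0.02,"dz":0,"spin":0,"gripper":0},{"dx":0.5,"dy":0.05,"dz":0,"spin":0,"gripper":0},{"dx":0.75,"dy":0.07,"dz":0,"spin":0,"gripper":0},{"dx":1,"dy":0.1,"dz":0,"spin":0,"gripper":0},{"dx":1,"dy":0.1,"dz":0,"spin":0,"gripper":0}]'
python3 look.py pics/t7.png | grep -v '^[0-9]'; python3 plan.py 0
```

```text
clock: 7.93
tool_pos: [0.4602, 0.0333, 0.0474]
tool_rot: [0.534, 0.845, -0.0, -0.0]
contact_force: [-0.2, 0.2, -0.7]
gripper_width: 0.0002
grip_force: 0.0
clock: 8.43
tool_pos: [0.4807, 0.0573, 0.1598]
tool_rot: [0.534, 0.846, 0.004, 0.005]
contact_force: [1.7, 0.1, 0.1]
gripper_width: 0.0001
grip_force: 0.0
clock: 8.85
tool_pos: [0.479, 0.2313, 0.1525]
tool_rot: [0.531, 0.848, 0.002, -0.0]
contact_force: [1.1, 0.0, 0.5]
gripper_width: 0.0
grip_force: 0.0
clock: 9.27
tool_pos: [0.4252, 0.3723, 0.1522]
tool_rot: [0.531, 0.848, 0.002, -0.001]
contact_force: [1.0, -1.2, -0.4]
gripper_width: 0.0
grip_force: 0.0
tool [0.4252 0.3723 0.1522] 0.402 112.6 [ 0.99 -1.21 -0.41]
disc [0.58079755 0.00126635] 0.12959295108963495 38
peg 22 [269.5 161.3] [ 0.7002 -0.0123] 0.121 -6.5
peg 19 [228.8 179. ] [0.6517 0.0983] 0.1206 53.5
peg 18 [305.4 187.1] [ 0.6287 -0.1084] 0.12 -66.1
peg 15 [223.7 223. ] [0.5328 0.1111] 0.1195 113.3
peg 17 [301.3 231.6] [ 0.5095 -0.0949] 0.1193 -126.3
peg 10 [260.  249.8] [0.4621 0.0148] 0.1187 173.5
ptr 128 [271.  266.9] [ 0.4155 -0.0151] 0.1653 -174.3
brown 298 [255.2 184.3] [0.6328 0.0268] 0.0586 25.8
brown 352 [289.  200.2] [ 0.5904 -0.0613] 0.0635 -80.6
brown 318 [243.9 215.4] [0.551  0.0564] 0.0622 117.8
brown 340 [267.2 227.8] [ 0.5187 -0.0039] 0.0615 -175.2
tool [0.4261 0.3693 0.152 ] y dir 25.8 r 0.3989 ang 112.7 [ 0.05 -0.06 -0.1 ] 9.3167
```

View pics/t7.png

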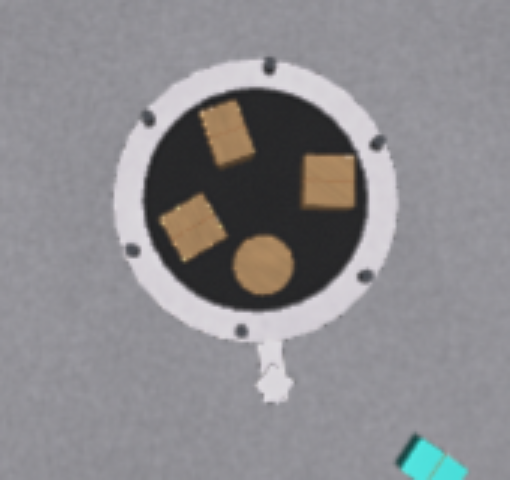

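The canister is at crop (264,265), nearly in line with the pointer block at (274,384). Angle 184.8° against 185.7°. Cross-check with both views before deciding on a touch-up.

```bash
cat > fin.py <<'E'
from station import arm
from h import *
def run(n,cbox,pbox):
    im,_=arm.get_image(n);i=arm.camera_info(n);cal=(i['intrinsics'],i['dist'],i['camera_from_world'])
    h,s,v=cv2.split(cv2.cvtColor(im,cv2.COLOR_BGR2HSV))
    def box(m,b):
        o=np.zeros_like(m);x0,x1,y0,y1=b;o[y0:y1,x0:x1]=m[y0:y1,x0:x1];return o
    B=blobs(box((s>70)&(v>110),cbox),60,2000);P=blobs(box((v>170)&(s<40),pbox),8,500);print(n,B,P)
    C=np.array([.5803,.0014])
    for k,Bs,z in(('can',B,.09),('ptr',P,.026)):
        for _,b in Bs:
            q=ray(b,z,*cal)[0,:2]-C;print(k,(q+C).round(4),np.hypot(*q).round(4),np.degrees(np.arctan2(q[1],q[0])).round(2)%360)
run('top',(245,290,212,243),(258,285,262,275))
run('scene',(235,300,140,200),(268,286,137,152))
im,_=arm.get_image('scene');cv2.imwrite('pics/s9.png',cv2.resize(im[100:250,190:340],None,fx=4,fy=4))
E
python3 fin.py
```

```text
top [(95, array([248.7, 217.1])), (302, array([267.4, 227.9]))] [(115, array([271. , 267.6]))]
can [0.5462 0.0438] 0.0544 128.8
can [ 0.5183 -0.0042] 0.0623 185.19
ptr [ 0.4135 -0.0152] 0.1676 185.67
scene [(244, array([262.6, 161.7])), (270, array([278.5, 185.4])), (66, array([252.7, 197.2]))] [(69, array([275.5, 146.1]))]
can [ 0.5197 -0.003 ] 0.0608 184.15
can [0.565  0.0623] 0.0628 104.09
can [0.6224 0.0225] 0.0471 26.61
ptr [ 0.4119 -0.0153] 0.1692 185.65
```

View pics/s9.png

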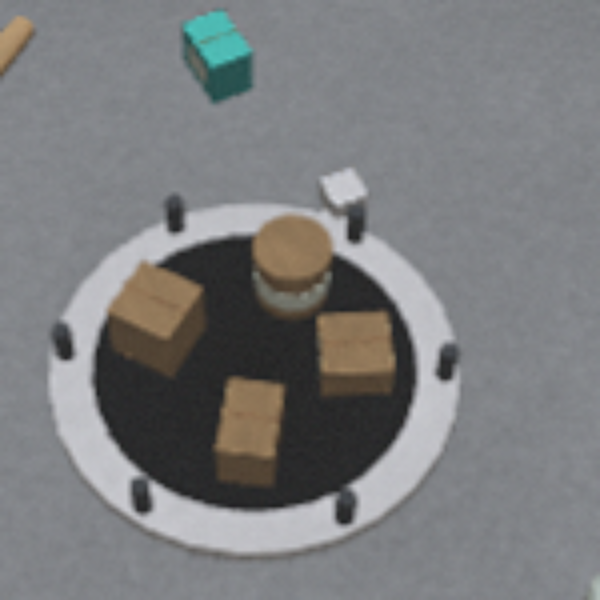

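Both views show the canister within about 1° of the pointer line (about 1 mm at its radius). It is upright, the cartons are standing, and the arm is clear of everything. Handing in.

```bash
python3 -c "
from station import arm
print(arm.job_done())"
```

```text
the job is handed in; nothing more can be done
None
```

The job is handed in: I pushed one rim peg round by about 98°, and the canister now stands at rest at the front, within about 1–1.5° (about 1.5 mm) of the pointer line; I saw no contact with the canister, cartons or table items, and the arm is clear.

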